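Stroke down the retaining leaves on the back of a picture frame

TASK

A picture frame lies face down with a steel strip on its back, and four thin leaves stand lifted out of the strip. With the closed fingertips, stroke lightly along the strip from the hinged end of the row towards the leaves' free ends, without lifting away on the way, so that the leaves are pressed flat one after another; then take the hand off. Do not bend any leaf further up, and leave the tape roll, the knife and the jar where they are; nothing is to be picked up.

Things in the scene. Friction and masses are not known exactly. Their poses are not given: they have to be found in the camera images.
- frame: Black picture frame face down on the bench, fixed there, turned any way round. 380 mm (x) by 250 mm (y), 20 mm high; pale backing board level with the moulding. Origin on the bench right under the middle of the strip: the frame reaches from -190 to 190 mm in x, -60 to 190 mm in y. z up.
- strip: Sprung steel strip on the frame, 270 mm long (its x), 42 wide (y), 8 thick, same yaw as the frame. Origin: centre of its underside, 25 mm above the bench. Pushed down it sinks up to 5 mm (begins at 1 to 3 N, then 1.5 N per mm) and springs back. In its middle a row of four steel leaves 36 x 24 x 2 mm, hinged at their -x end, lifted at their +x end: stroke towards +x; the other way catches them.
- strip_start (a point): Point on the strip's top (33 mm above the bench) on its middle line, strip x = -113 mm, 20 mm before the first leaf's hinge. The top is plain from the strip's end (x = -135) to that hinge (x = -93). It sinks with the strip.
- strip_end (a point): Point on the strip's top on its middle line, strip x = 113 mm, 20 mm beyond the last leaf's free end; plain from 93 to 135 mm. A stroke from strip_start to here at the height of the strip's top lays all leaves flat. It sinks with the strip.
- leaf1 (a joint): Angle of the first leaf counted in the direction of the stroke (hinge at strip x = -93 mm): 0 flat, positive is free end up; starts lifted by 0.3 to 0.5 rad (free end 11 to 17 mm above the strip). It turns with a light friction of 0.02 N m and stays where it is left; it stops at 0, level with the strip's top.
- leaf2 (a joint): Angle of the second leaf counted in the direction of the stroke (hinge at strip x = -43 mm): 0 flat, positive is free end up; starts lifted by 0.3 to 0.5 rad (free end 11 to 17 mm above the strip). It turns with a light friction of 0.02 N m and stays where it is left; it stops at 0, level with the strip's top.
- leaf3 (a joint): Angle of the third leaf counted in the direction of the stroke (hinge at strip x = 7 mm): 0 flat, positive is free end up; starts lifted by 0.3 to 0.5 rad (free end 11 to 17 mm above the strip). It turns with a light friction of 0.02 N m and stays where it is left; it stops at 0, level with the strip's top.
- leaf4 (a joint): Angle of the fourth leaf counted in the direction of the stroke (hinge at strip x = 57 mm): 0 flat, positive is free end up; starts lifted by 0.3 to 0.5 rad (free end 11 to 17 mm above the strip). It turns with a light friction of 0.02 N m and stays where it is left; it stops at 0, level with the strip's top.
- tape: Roll of tape lying flat on the backing board, 90 mm across, hole 72 mm, 24 mm high. Origin at the centre of its underside. To be left alone.
- knife: Closed utility knife, yellow, 140 mm long (its x), 26 mm wide, 20 mm high, lying on the bench beside the frame. Origin under its middle. To be left alone.
- jar: Small closed jar of brads, 48 mm across, 55 mm high, standing on the backing board. Origin at the centre of its underside. To be left alone.

How it is judged:
On the way, in this order (a step that is already met when the one before it is completed fails the run):
1. the first leaf along the strip is pressed flat (value of joint leaf1 below 0.15 rad), for 0.05 s.
2. the second leaf along the strip is pressed flat (value of joint leaf2 below 0.15 rad), for 0.05 s.
3. the third leaf along the strip is pressed flat (value of joint leaf3 below 0.15 rad), for 0.05 s.
4. the last leaf along the strip is pressed flat (value of joint leaf4 below 0.15 rad), for 0.05 s.
At the end, for the whole second after the job is handed in: All four leaves lie flat (each within 0.15 rad, that is its free end less than about 5 mm above the strip), pressed in order along the strip, and the tape roll, knife and jar lie still within 20 mm of where they were (value of joint each of leaf1, leaf2, leaf3, leaf4 below 0.15 rad and not (distance of tape from where it was at the start of the episode above 0.02 m) and not (distance of knife from where it was at the start of the episode above 0.02 m) and not (distance of jar from where it was at the start of the episode above 0.02 m) and linear speed of each of tape, knife, jar below 0.02 m/s); the robot touches nothing.
It fails at once if a leaf is bent further up (over 0.75 rad) (value of joint any of leaf1, leaf2, leaf3, leaf4 above 0.75 rad).
It fails at once if the fingers press harder than 35 N on the strip or frame (contact force between the fingers and frame above 35 N).
It fails at once if the fingertips are lifted about 40 mm or more off the strip between the first leaf and the last (value of joint leaf1 below 0.15 rad and value of joint leaf4 above 0.2 rad and z of the grasp point in the frame of strip above 0.07 m).
It fails at once if the tape roll, knife or jar is moved more than 20 mm or lifted (distance of any of tape, knife, jar from where it was at the start of the episode above 0.02 m).
It also fails if it takes over 40 s, if anything falls off the work surface, if the arm or the gripper's body presses on something with over 40 N, if the wrist force passes 120 N, or if a joint passes its speed limit or range.

ROBOT

A 6-joint arm with a two-finger parallel gripper is mounted at the origin on the work surface. World frame = base frame: x ahead of the robot, y to its left, z up, the work surface at z = 0. Lengths are in m, angles in rad, forces in N, time in s.
With the tool pointing down it reaches from about 0.3 to 0.775 m from the base axis. Payload 14.6 kg.
Tool frame: the origin (TCP) lies between the finger pads; the fingertips stand env.tip_extent ahead of it and the grasp point (between the pads) lies 11 mm behind it (env.tip_extent is the distance from the TCP to the fingertips, in m); x points along the fingers, z is the direction in which the jaws open and shut, and the axes are right-handed (so a half turn about x gives the same grasp; the last joint's range is limited). The gripper opens to 85 mm and grips with 20 to 120 N. Pads are 22 mm wide; open, the fingers measure 114 mm over their backs; the gripper's body (76 mm by 85 mm) begins 54 mm behind the grasp point. The pads swing forward as they close: fully open they stand 13 mm farther back than shut.
Start: joints at [-1.293, 0.3, 1.521, -0, 1.321, -0.067], TCP at [0.186, -0.518, 0.21] pointing down, gripper open.
Joint ranges: [-3.03, 3.03], [-0.79, 2.21], [0.23, 2.52], [-1.04, 4.18], [0, 3.07], [-2.55, 2.55]. Speed limits (rad/s): [2.22, 2.22, 2.57, 3.14, 3.14, 3.14].

INTERFACE

Orientations are given as a unit quaternion [x, y, z, w].
In Python, from workcell import env gives the robot as it stands.
- The arm moves only by the tool servo_tool, never from a script. Its argument "targets" is a list of rows, each an object of numbers: "gripper": the opening, from 0 (shut) to 1 (fully open); "dx", "dy", "dz": the shift along the tool's x, y, z in m; "twist": the turn about the tool's x in rad. A call has 1 to 10 rows; each row shifts and turns the commanded pose from where the row before left it, along the tool's axes as they then stand; what a row does not reach is not made up. A row lasts 1/10 s, in which the tool goes at most 50 mm and 8.59 degrees, less where a joint would pass 70% of its speed; a pose out of reach is approached as far as the arm can. A call is refused whole if a number of a shift passes 0.05 or a number of a turn 0.15, either way. A call with a gripper value outside its range is refused whole. The fingers move at their own pace and stop on an object; "newtons" is the grip in N (left out, the last holds). Time passes only in rows, so rows that do not move let the fingers close. It gives the time, the measured TCP pose, the force and the opening at its end, in the units of the state.
- env.get_state(): the state, without advancing time (a new reading comes with each control period).
- env.read_camera(name): name is "scene" or "side" or "wrist"; returns (picture, depth): 480x640x3 uint8, red, green, blue; 480x640 float32, m along the optical axis (not along the pixel's ray), 0 where there is no reading.
- env.camera_params(name): a dict with "fx", "fy", "cx", "cy" (pixels), "cam_to_world" (4x4, takes a point from camera to world coordinates); the wrist camera has in their place "tool_from_camera" (4x4, takes a point from camera to tool coordinates, whose origin is the TCP and whose axes are the tool frame's). Camera axes: x right, y up, looking along -z (the intrinsics and any distortion apply to the point x, -y, -z); pixel columns grow to the right and rows downward; lengths in m; the calibration is good to about 2 mm. A picture is of the moment at which its call begins: read the wrist's pose just before it. camera_params takes no time and is no camera call.
- env.hand_in(): hands the job in, once; it reports no verdict.
The state is a dict: "time": time; "qpos": joint angles; "dq": joint speeds; "tau": joint torques, N m; "eef_pos": TCP position; "ee_rot": TCP orientation; "force": force on the tool from outside, world axes, zero at the start; "moment": the same for the moment, N m; "opening": opening from 0.0 (shut) to 1.0 (fully open).
Only numpy, scipy, OpenCV 4.12 (cv2) and the standard library are available. Lean on these libraries where they do the work, as an engineer would, in place of code of your own. Each camera call takes 0.05 s, during which the arm holds its last target.

## Working session

There is one attempt and no reset: what is moved stays moved. The work goes in short steps, Python scripts to look and compute and a tool call to move; the robot and the scene stay as the last step left them, time stands still between calls to the robot, and variables do not carry over. Pictures are saved under pics/ and viewed, and the job is handed in when it is done.

Besides the shell and the picture viewer there is one more tool, called as name(argument=value, ...), one argument or row to a line, values as JSON. servo_tool: Moves the arm, as the interface text tells. Its arguments: {"type":"object","properties":{"targets":{"type":"array"},"newtons":{"type":"number"}},"required":["targets"]}

```bash
mkdir -p pics
cat > h.py <<'E'
from workcell import env
import numpy as np, cv2, pickle
def snap(n,tag):
    s=env.get_state(); im,d=env.read_camera(n); p=env.camera_params(n)
    pickle.dump((s,im,d,p),open(f'{tag}.pkl','wb')); cv2.imwrite(f'pics/{tag}.png',im[:,:,::-1]); return s,im,d,p
def world(tag,u,v,z=None):
    s,im,d,p=pickle.load(open(f'{tag}.pkl','rb'))
    D=d[int(v),int(u)]
    c=np.array([(u-p['cx'])/p['fx'],-(v-p['cy'])/p['fy'],-1])
    M=np.array(p['cam_to_world']); r=M[:3,:3]@c
    if z is not None: D=(z-M[2,3])/r[2]
    return M[:3,3]+r*D
E
python3 - <<'E'
from h import *
for n in ['scene','side']: 
    s,im,d,p=snap(n,n+'0'); print({k:(np.round(v,3).tolist()) for k,v in p.items()})
print(s, env.tip_extent)
E
```

```text
{'fx': 575.509, 'fy': 575.509, 'cx': 319.685, 'cy': 237.896, 'cam_to_world': [[-0.541, -0.487, 0.685, 1.139], [0.841, -0.317, 0.439, 0.394], [0.004, 0.814, 0.581, 0.554], [0.0, 0.0, 0.0, 1.0]]}
{'fx': 459.017, 'fy': 459.017, 'cx': 317.374, 'cy': 249.646, 'cam_to_world': [[0.997, 0.042, -0.072, 0.519], [-0.081, 0.694, -0.715, -0.466], [0.019, 0.719, 0.695, 0.554], [0.0, 0.0, 0.0, 1.0]]}
{'time': 0.05, 'qpos': array([-1.29259576e+00,  3.00428796e-01,  1.52157540e+00, -1.96771044e-05,
        1.32069717e+00, -6.65841892e-02]), 'dq': array([-1.45270512e-05, -1.68820573e-03, -1.66234077e-03, -9.15829261e-04,
        1.71433482e-03,  1.17928664e-03]), 'tau': array([ 3.58745319e-04, -5.44957888e+01, -3.62806964e+01, -1.33231333e-04,
        3.09433497e-03,  9.90297679e-06]), 'eef_pos': array([ 0.18582741, -0.51738621,  0.20974694]), 'ee_rot': array([ 0.40705836,  0.57866852, -0.40657614,  0.57805024]), 'force': array([-0.84984139,  0.4401932 ,  0.60861988]), 'moment': array([-0.00406459, -0.0048143 ,  0.017093  ]), 'opening': 0.9988864647357674} 0.008
```

View pics/scene0.png

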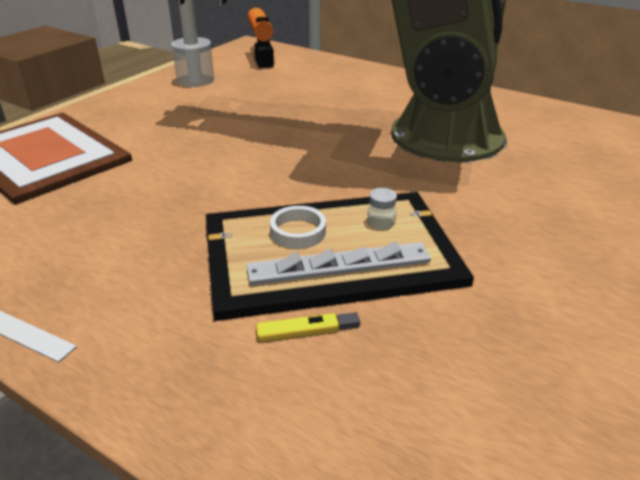

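View pics/side0.png

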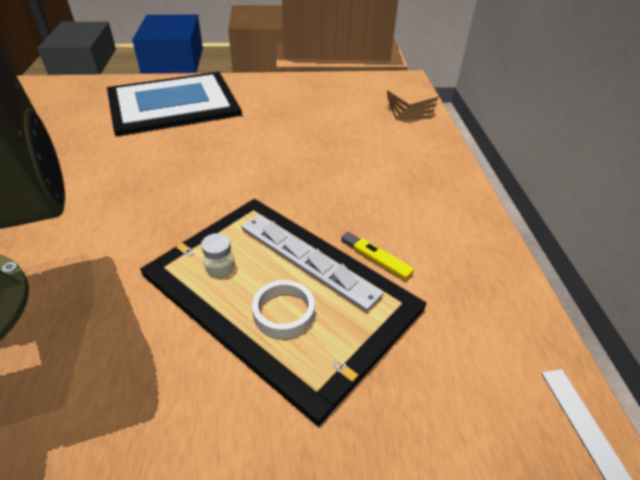

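Run:
```python
import cv2,numpy as np
a=cv2.imread('pics/scene0.png')[235:295,235:445]; cv2.imwrite('pics/c1.png',cv2.resize(a,None,fx=3.8,fy=3.8,interpolation=cv2.INTER_CUBIC))
a=cv2.imread('pics/side0.png')[205:315,230:390]; cv2.imwrite('pics/c2.png',cv2.resize(a,None,fx=5,fy=5,interpolation=cv2.INTER_CUBIC))
```

```text
(no output)
```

View pics/c1.png

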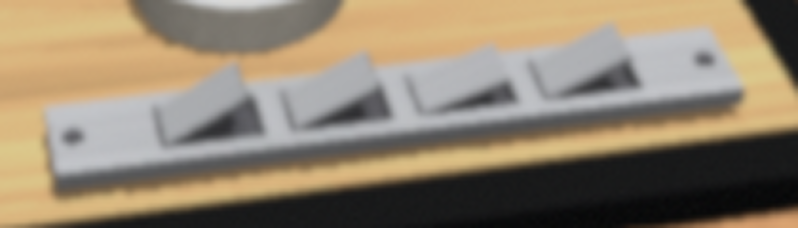

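View pics/c2.png

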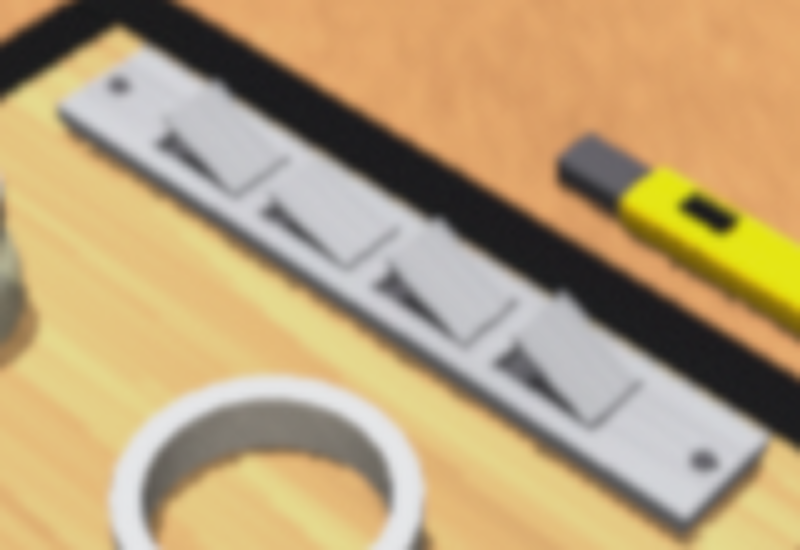

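Run:
```python
from h import *
S=[(45,108),(53,178),(742,93),(712,28)]  # start y+, start y-, end y-, end y+
W=[]
for u,v in S:
    a=world('scene0',235+u/3.8,235+v/3.8,.033);W.append(a)
T=[(688,525),(770,438),(145,46),(60,107)]
V=[]
for u,v in T: V.append(world('side0',230+u/5,205+v/5,.033))
for W in (W,V):
    W=np.array(W); print(W.round(4).tolist()); c=W.mean(0); x=(W[2]+W[3]-W[0]-W[1])/2; y=(W[0]+W[3]-W[1]-W[2])/2
    print('c',c,'L',np.linalg.norm(x),np.linalg.norm(y),'yaw',np.arctan2(x[1],x[0]), np.arctan2(-y[0],y[1]))
# strip depth fit
for tag,u,v in [('scene0',235+75/3.8,235+137/3.8),('scene0',235+705/3.8,235+60/3.8),('side0',230+117/5,205+86/5),('side0',230+705/5,205+461/5)]:
    print(tag,world(tag,u,v,.033),world(tag,u,v))
# tape, jar tops
print('tape',world('scene0',298,221,.044),world('side0',284,300,.044)); print('jar',world('scene0',383,196,.075),world('side0',216,243,.075))
# knife
print([world('scene0',u,v,.02) for u,v in [(260,328),(356,318)]])
from scipy.spatial.transform import Rotation as R
print(R.from_quat(env.get_state()['ee_rot']).as_matrix().round(3))
```

```text
[[0.6369, -0.0535, 0.033], [0.6682, -0.0247, 0.033], [0.4815, 0.1681, 0.033], [0.4483, 0.1402, 0.033]]
c [0.55871693 0.05753504 0.033     ] L 0.26940222974159195 0.04295633283970193 yaw 2.341298438212536 2.2911088665894304
[[0.6344, -0.0585, 0.033], [0.6642, -0.0275, 0.033], [0.4764, 0.1667, 0.033], [0.4478, 0.1356, 0.033]]
c [0.55570753 0.05408894 0.033     ] L 0.2696985117716034 0.042659091591762566 yaw 2.3379376195817647 2.3867167997465364
scene0 [ 0.6446622 -0.0328271  0.033    ] [ 0.64540562 -0.03218467  0.03378405]
scene0 [0.46970171 0.14699216 0.033     ] [0.46991309 0.14707022 0.03316462]
side0 [0.46701098 0.14555369 0.033     ] [0.4670228  0.14541365 0.03311941]
side0 [ 0.64327047 -0.03506426  0.033     ] [ 0.64345969 -0.03441084  0.03220906]
tape [ 0.51755171 -0.04444189  0.044     ] [ 0.51494257 -0.04125257  0.044     ]
jar [0.42241877 0.05526134 0.075     ] [0.41573134 0.05115941 0.075     ]
[array([0.72237049, 0.03557953, 0.02      ]), array([0.63762376, 0.13159398, 0.02      ])]
[[-0.     0.941  0.338]
 [ 0.001  0.338 -0.941]
 [-1.     0.    -0.001]]
```

servo_tool(
  targets=[
    {"gripper":0,"twist":-0.141},
    {"gripper":0,"twist":-0.141},
    {"gripper":0,"twist":-0.142},
    {"gripper":0,"dy":0.03},
    {"gripper":0,"dy":0.03},
    {"gripper":0,"dy":0.03},
    {"gripper":0,"dy":0.03},
    {"gripper":0,"dy":0.03},
    {"gripper":0,"dy":0.03},
    {"gripper":0,"dy":0.03},
  ],
  newtons=60,
)

```text
$.targets[0]: bad value
```

servo_tool(
  targets=[
    {"gripper":0,"dy":0.03},
    {"gripper":0,"dy":0.03},
    {"gripper":0,"dy":0.03},
    {"gripper":0,"dy":0.03},
    {"gripper":0,"dy":0.03},
    {"gripper":0,"dy":0.03},
    {"gripper":0,"dy":0.03},
    {"gripper":0,"dy":0.03},
    {"gripper":0,"dy":0.03},
    {"gripper":0,"dy":0.03},
  ],
)

```text
$.targets[0]: bad value
```

servo_tool(
  targets=[
    {"gripper":0,"dx":0,"dy":0,"dz":0,"twist":-0.141},
    {"gripper":0,"dx":0,"dy":0,"dz":0,"twist":-0.141},
    {"gripper":0,"dx":0,"dy":0,"dz":0,"twist":-0.142},
  ],
  newtons=60,
)

```text
time: 0.4
eef_pos: [0.1859, -0.5175, 0.2099]
ee_rot: [0.274, 0.652, -0.274, 0.652]
force: [0.0, -0.6, 0.1]
opening: 0.512
```

servo_tool(
  targets=[
    {"gripper":0,"dx":0,"dy":0.033,"dz":0,"twist":0},
    {"gripper":0,"dx":0,"dy":0.033,"dz":0,"twist":0},
    {"gripper":0,"dx":0,"dy":0.033,"dz":0,"twist":0},
    {"gripper":0,"dx":0,"dy":0.033,"dz":0,"twist":0},
    {"gripper":0,"dx":0,"dy":0.033,"dz":0,"twist":0},
    {"gripper":0,"dx":0,"dy":0.033,"dz":0,"twist":0},
    {"gripper":0,"dx":0,"dy":0.033,"dz":0,"twist":0},
    {"gripper":0,"dx":0,"dy":0.033,"dz":0,"twist":0},
    {"gripper":0,"dx":0,"dy":0.033,"dz":0,"twist":0},
    {"gripper":0,"dx":0,"dy":0.033,"dz":0,"twist":0},
  ],
)

```text
time: 1.4
eef_pos: [0.4238, -0.287, 0.2101]
ee_rot: [0.276, 0.651, -0.276, 0.651]
force: [-0.7, -0.4, -0.3]
opening: -0.001
```

servo_tool(
  targets=[
    {"gripper":0,"dx":0,"dy":0.033,"dz":-0.004,"twist":0},
    {"gripper":0,"dx":0,"dy":0.033,"dz":-0.004,"twist":0},
    {"gripper":0,"dx":0,"dy":0.033,"dz":-0.004,"twist":0},
    {"gripper":0,"dx":0,"dy":0.033,"dz":-0.004,"twist":0},
    {"gripper":0,"dx":0,"dy":0.033,"dz":-0.004,"twist":0},
    {"gripper":0,"dx":0,"dy":0.033,"dz":-0.004,"twist":0},
    {"gripper":0,"dx":0,"dy":0.033,"dz":-0.004,"twist":0},
    {"gripper":0,"dx":0,"dy":0.033,"dz":-0.004,"twist":0},
    {"gripper":0,"dx":0,"dy":0.033,"dz":-0.004,"twist":0},
    {"gripper":0,"dx":0,"dy":0.033,"dz":-0.004,"twist":0},
  ],
)

```text
time: 2.4
eef_pos: [0.633, -0.0288, 0.2099]
ee_rot: [0.276, 0.651, -0.276, 0.651]
force: [0.9, -0.8, 0.7]
opening: -0.001
```

```bash
cat > rel.py <<'E'
from h import *
from scipy.spatial.transform import Rotation as R
s=env.get_state(); M=R.from_quat(s['ee_rot']).as_matrix(); p=s['eef_pos']
c=np.array([.557,.056,.033]); y=2.340; X=np.array([np.cos(y),np.sin(y),0]); Y=np.array([-X[1],X[0],0])
d=p-c; print('strip x,y',d@X,d@Y,'tip above top',p[2]-.008-.033,'force',s['force'],'open',s['opening'],'t',s['time'])
print('tool axes in strip',(np.array([X,Y,[0,0,1]])@M).round(3).tolist())
st=c-.113*X-p; print('to start in tool axes',(M.T@st).round(4))
E
python3 rel.py; python3 -c "
from h import *
snap('side','side1');snap('scene','scene1')"
```

```text
strip x,y -0.11380548651545569 0.00433367651868998 tip above top 0.16886349274630633 force [ 0.91042744 -0.82292352  0.72015404] open -0.0008068769568246197 t 2.4
tool axes in strip [[0.001, -0.0, -1.0], [0.0, -1.0, 0.0], [-1.0, -0.0, -0.001]]
to start in tool axes [ 0.1769  0.0044 -0.0007]
```

View pics/side1.png

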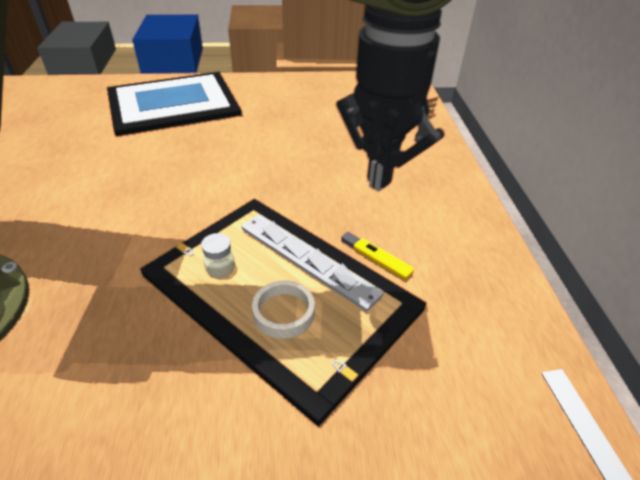

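servo_tool(
  targets=[
    {"gripper":0,"dx":0.03,"dy":0.002,"dz":0,"twist":0},
    {"gripper":0,"dx":0.03,"dy":0.002,"dz":0,"twist":0},
    {"gripper":0,"dx":0.03,"dy":0,"dz":0,"twist":0},
    {"gripper":0,"dx":0.03,"dy":0,"dz":0,"twist":0},
    {"gripper":0,"dx":0.02,"dy":0,"dz":0.001,"twist":0},
    {"gripper":0,"dx":0.015,"dy":0,"dz":0,"twist":0},
    {"gripper":0,"dx":0,"dy":0,"dz":0,"twist":0},
    {"gripper":0,"dx":0,"dy":0,"dz":0,"twist":0},
  ],
)

```text
time: 3.3
eef_pos: [0.6363, -0.0281, 0.0561]
ee_rot: [0.276, 0.651, -0.276, 0.651]
force: [-0.3, -0.5, -0.3]
opening: -0.001
```

```bash
python3 rel.py; python3 -c "
from h import *
snap('side','side2');snap('scene','scene2')
a=cv2.imread('pics/scene2.png')[140:300,220:460];b=cv2.imread('pics/side2.png')[140:320,220:430]
cv2.imwrite('pics/c3.png',cv2.resize(a,None,fx=3.2,fy=3.2));cv2.imwrite('pics/c4.png',cv2.resize(b,None,fx=3.2,fy=3.2))"
```

```text
strip x,y -0.11561353109566297 0.0015264472102218165 tip above top 0.015065587947785591 force [-0.2977981  -0.47563539 -0.30577515] open -0.0010186762566849273 t 3.3
tool axes in strip [[-0.001, -0.001, -1.0], [-0.0, -1.0, 0.001], [-1.0, 0.0, 0.001]]
to start in tool axes [ 0.0231  0.0015 -0.0026]
```

View pics/c3.png

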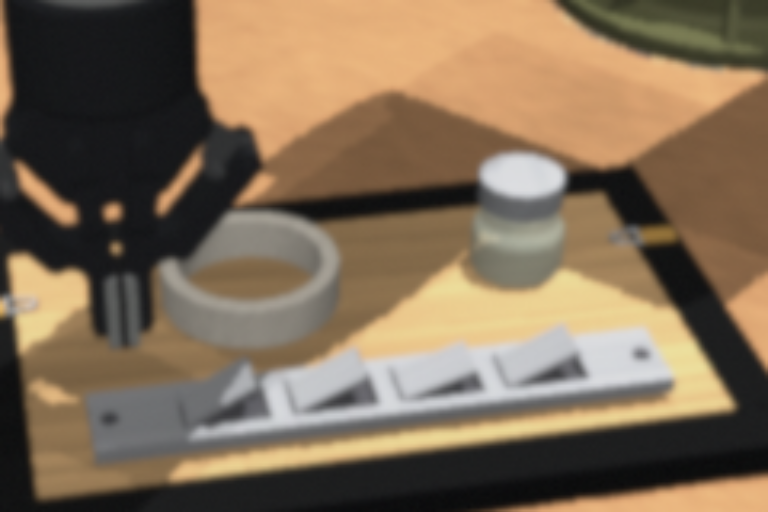

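View pics/c4.png

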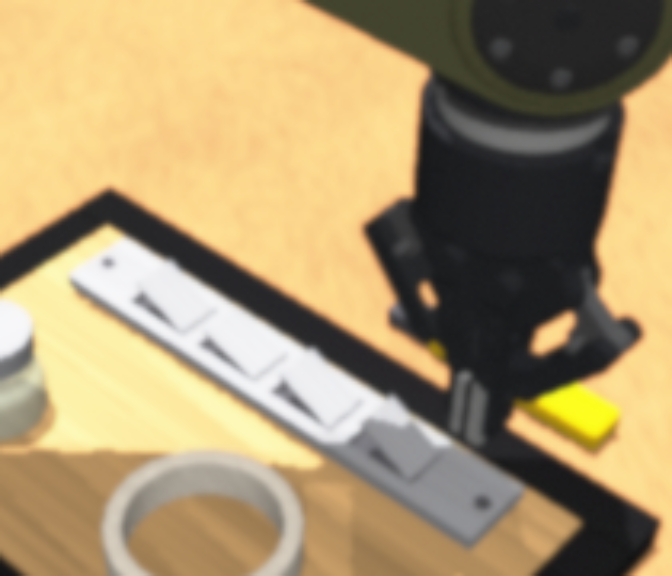

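Run:
```python
from h import *
c=np.array([.557,.056,0]); y=2.340; X=np.array([np.cos(y),np.sin(y),0]); Y=np.array([-X[1],X[0],0])
def show(tag,u,v):
    w=world(tag,u,v); d=w-c; print(tag,u,v,'strip x %.4f y %.4f z %.4f'%(d@X,d@Y,w[2]))
for v in range(320,352,4): show('scene2',220+122/3.2,140+v/3.2)
for v in range(400,452,6): show('side2',220+470/3.2,140+v/3.2)
# all points near fingers: lowest z
for tag in('scene2','side2'):
    s,im,d,p=pickle.load(open(tag+'.pkl','rb')); v,u=np.mgrid[:480,:640]
    M=p['cam_to_world']; P=np.stack([(u-p['cx'])/p['fx']*d,-(v-p['cy'])/p['fy']*d,-d],-1)@M[:3,:3].T+M[:3,3]
    q=P-c; x=q@X;yy=q@Y;z=P[...,2]
    m=(abs(x+.115)<.03)&(abs(yy)<.03)&(z>.04)&(z<.1)
    print(tag,m.sum(),np.percentile(z[m],[0,2,5,10]),'x',np.percentile(x[m],[2,50,98]),'y',np.percentile(yy[m],[2,50,98]))
```

```text
scene2 258.125 240.0 strip x -0.1174 y -0.0112 z 0.0941
scene2 258.125 241.25 strip x -0.1175 y -0.0105 z 0.0916
scene2 258.125 242.5 strip x -0.1176 y -0.0106 z 0.0896
scene2 258.125 243.75 strip x -0.1177 y -0.0095 z 0.0866
scene2 258.125 245.0 strip x -0.1178 y -0.0094 z 0.0844
scene2 258.125 246.25 strip x -0.1179 y -0.0094 z 0.0823
scene2 258.125 247.5 strip x -0.1181 y -0.0107 z 0.0812
scene2 258.125 248.75 strip x -0.1126 y 0.0730 z 0.0172
side2 366.875 265.0 strip x -0.1163 y 0.0101 z 0.1018
side2 366.875 266.875 strip x -0.1171 y 0.0109 z 0.0993
side2 366.875 268.75 strip x -0.1186 y 0.0125 z 0.0979
side2 366.875 270.625 strip x -0.1186 y 0.0119 z 0.0937
side2 366.875 272.5 strip x -0.1189 y 0.0117 z 0.0899
side2 366.875 274.375 strip x -0.1189 y 0.0110 z 0.0855
side2 366.875 276.25 strip x -0.1201 y 0.0123 z 0.0836
side2 366.875 278.125 strip x -0.0919 y -0.0352 z 0.0204
side2 366.875 280.0 strip x -0.0937 y -0.0329 z 0.0193
scene2 212 [0.07928478 0.08088226 0.08231676 0.08400641] x [-0.13088955 -0.11772662 -0.10473622] y [-0.0124737  -0.0088494  -0.00392118]
side2 192 [0.07824105 0.08054321 0.08137916 0.08304163] x [-0.1290077  -0.12039062 -0.10278017] y [-0.0053263   0.00929482  0.01280982]
```

Run:
```python
from h import *
print(env.tip_extent, env.get_state()['eef_pos'],env.get_state()['qpos'])
c=np.array([.557,.056,0]); y=2.340; X=np.array([np.cos(y),np.sin(y),0]); Y=np.array([-X[1],X[0],0])
for n in('scene','side'): snap(n,n+'3')
for tag in('scene1','side1','scene3','side3'):
    s,im,d,p=pickle.load(open(tag+'.pkl','rb')); v,u=np.mgrid[:480,:640]
    M=p['cam_to_world']; P=np.stack([(u-p['cx'])/p['fx']*d,-(v-p['cy'])/p['fy']*d,-d],-1)@M[:3,:3].T+M[:3,3]
    q=P-c; x=q@X;yy=q@Y;z=P[...,2]
    m=(abs(x+.115)<.03)&(abs(yy)<.03)&(z>.04)&(z<.28)
    print(tag,s['time'],s['eef_pos'][2],m.sum(),np.percentile(z[m],[0,2,5,10]))
```

```text
0.008 [ 0.6366689  -0.02805363  0.05673959] [-1.01511666e-01  6.43521601e-01  1.39434412e+00  3.86845298e-05
  1.10164115e+00  7.00523239e-01]
scene1 2.45 0.2094521276391613 901 [0.23144016 0.23452677 0.23758338 0.24052388]
side1 2.4 0.20986349274630633 884 [0.22966771 0.23436489 0.23740548 0.24056632]
scene3 3.4 0.056739592803633804 3669 [0.0783772  0.0889073  0.09823523 0.11282327]
side3 3.45 0.05663982375185791 2490 [0.07715544 0.08748437 0.09513194 0.10605438]
```

Run:
```python
from h import *
from scipy.spatial.transform import Rotation as R
s,im,d,p=snap('wrist','wrist1')
T=np.array(p['tool_from_camera']);print(T.round(3),p['fx'],p['cx'],p['cy'])
M=np.eye(4);M[:3,:3]=R.from_quat(s['ee_rot']).as_matrix();M[:3,3]=s['eef_pos'];M=M@T
p['cam_to_world']=M; pickle.dump((s,im,d,p),open('wrist1.pkl','wb'))
```

```text
[[-0.     0.262 -0.965 -0.161]
 [ 0.002  0.965  0.262  0.067]
 [ 1.    -0.001 -0.001 -0.   ]
 [ 0.     0.     0.     1.   ]] 350.15536565038343 319.98263596406787 235.9342916538958
```

View pics/wrist1.png

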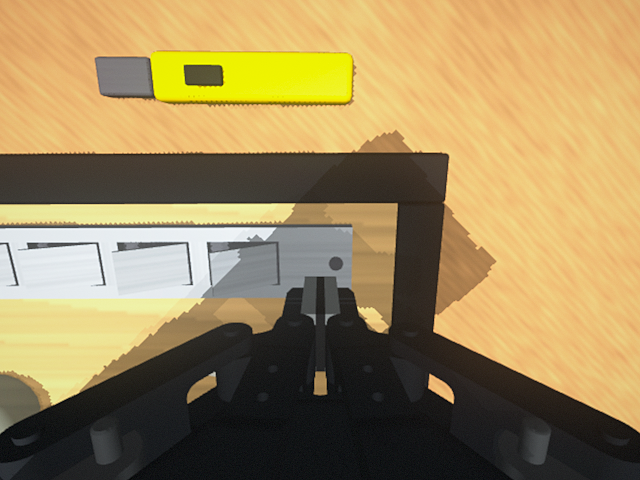

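Run:
```python
from h import *
s,im,d,p=pickle.load(open('wrist1.pkl','rb'))
print('strip',world('wrist1',336,236),'frame',world('wrist1',200,180),'bench',world('wrist1',500,60),'knife',world('wrist1',260,80),'hole',world('wrist1',336,264))
for u,v in [(309,278),(309,285),(309,300),(333,278),(333,290),(333,310)]: print(u,v,world('wrist1',u,v))
```

```text
strip [ 0.65429956 -0.02319565  0.03070828] frame [0.6219125  0.05252935 0.01797562] bench [ 0.78863566 -0.02427162 -0.00172   ] knife [0.68488202 0.0637864  0.01425608] hole [ 0.64313737 -0.03414487  0.03292981]
309 278 [ 0.64172917 -0.01652192  0.08167242]
309 285 [ 0.64192077 -0.01663595  0.08918412]
309 300 [ 0.64274066 -0.0164503   0.10428779]
333 278 [ 0.64860458 -0.02381472  0.08133069]
333 290 [ 0.64817477 -0.02361246  0.09320062]
333 310 [ 0.64803675 -0.02282559  0.11066839]
```

servo_tool(
  targets=[
    {"gripper":0,"dx":0.005,"dy":0.001,"dz":0,"twist":0},
    {"gripper":0,"dx":0.005,"dy":0,"dz":0,"twist":0},
    {"gripper":0,"dx":0.003,"dy":0,"dz":0,"twist":0},
    {"gripper":0,"dx":0,"dy":0,"dz":0,"twist":0},
    {"gripper":0,"dx":0,"dy":0,"dz":0,"twist":0},
  ],
)

```text
time: 4.05
eef_pos: [0.6367, -0.0273, 0.0422]
ee_rot: [0.276, 0.651, -0.276, 0.651]
force: [1.0, 0.5, 0.6]
opening: -0.004
```

servo_tool(
  targets=[
    {"gripper":0,"dx":0.002,"dy":0,"dz":0,"twist":0},
    {"gripper":0,"dx":0.002,"dy":0,"dz":0,"twist":0},
    {"gripper":0,"dx":0,"dy":0,"dz":0,"twist":0},
  ],
)

```text
time: 4.35
eef_pos: [0.6366, -0.0272, 0.038]
ee_rot: [0.276, 0.651, -0.276, 0.651]
force: [0.1, -0.0, 0.1]
opening: -0.001
```

servo_tool(
  targets=[
    {"gripper":0,"dx":0.002,"dy":0,"dz":0,"twist":0},
    {"gripper":0,"dx":0.002,"dy":0,"dz":0,"twist":0},
    {"gripper":0,"dx":0,"dy":0,"dz":0,"twist":0},
  ],
)

```text
time: 4.65
eef_pos: [0.6366, -0.0272, 0.0339]
ee_rot: [0.276, 0.651, -0.276, 0.651]
force: [-1.0, -0.5, -0.0]
opening: -0.0
```

```bash
cat > tip.py <<'E'
from h import *
import sys
c=np.array([.557,.056,0]); y=2.340; X=np.array([np.cos(y),np.sin(y),0]); Y=np.array([-X[1],X[0],0])
for n in('scene','side'):
    s,im,d,p=snap(n,n+sys.argv[1]); v,u=np.mgrid[:480,:640]
    M=p['cam_to_world']; P=np.stack([(u-p['cx'])/p['fx']*d,-(v-p['cy'])/p['fy']*d,-d],-1)@M[:3,:3].T+M[:3,3]
    q=P-c; x=q@X;yy=q@Y;z=P[...,2]; t=(s['eef_pos']-c)@X
    m=(abs(x-t)<.02)&(abs(yy)<.018)&(z>.043)&(z<.2)
    print(n,s['time'],s['eef_pos'][2],s['force'],m.sum(),np.percentile(z[m],[0,2,5,10]))
    a=cv2.imread(f'pics/{n}{sys.argv[1]}.png')[140:320,220:460]; cv2.imwrite(f'pics/z{n}{sys.argv[1]}.png',cv2.resize(a,None,fx=3.2,fy=3.2))
E
python3 tip.py 4
```

```text
scene 4.65 0.033918488162969974 [-1.03580193 -0.51281569 -0.03569554] 1465 [0.05520551 0.0625059  0.06687824 0.07314333]
side 4.7 0.034098469101239724 [-0.44635318 -0.10158424  0.28929314] 1147 [0.05450885 0.06199202 0.06635593 0.07209312]
```

View pics/zside4.png

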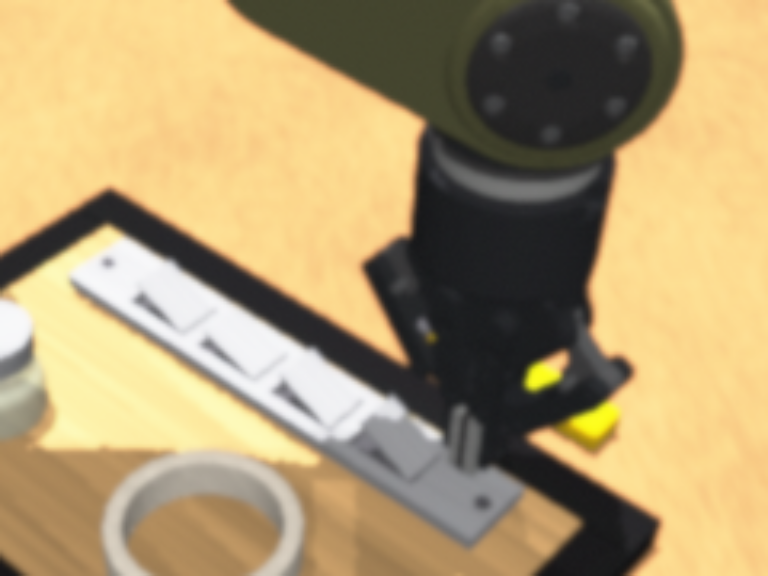

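servo_tool(
  targets=[
    {"gripper":0,"dx":0.005,"dy":0,"dz":0,"twist":0},
    {"gripper":0,"dx":0.005,"dy":0,"dz":0,"twist":0},
    {"gripper":0,"dx":0.005,"dy":0,"dz":0,"twist":0},
    {"gripper":0,"dx":0.002,"dy":0,"dz":0,"twist":0},
    {"gripper":0,"dx":0,"dy":0,"dz":0,"twist":0},
  ],
)

```text
time: 5.25
eef_pos: [0.6365, -0.0272, 0.0167]
ee_rot: [0.276, 0.651, -0.276, 0.651]
force: [-0.3, -0.0, -0.6]
opening: -0.001
```

servo_tool(
  targets=[
    {"gripper":0,"dx":0.002,"dy":0,"dz":0,"twist":0},
    {"gripper":0,"dx":0.002,"dy":0,"dz":0,"twist":0},
    {"gripper":0,"dx":0,"dy":0,"dz":0,"twist":0},
  ],
)

```text
time: 5.55
eef_pos: [0.6366, -0.0272, 0.013]
ee_rot: [0.276, 0.651, -0.276, 0.651]
force: [-0.3, 0.4, 0.7]
opening: -0.003
```

servo_tool(
  targets=[
    {"gripper":0,"dx":0.001,"dy":0,"dz":0,"twist":0},
    {"gripper":0,"dx":0.001,"dy":0,"dz":0,"twist":0},
    {"gripper":0,"dx":0,"dy":0,"dz":0,"twist":0},
  ],
)

```text
time: 5.85
eef_pos: [0.6369, -0.0272, 0.0115]
ee_rot: [0.276, 0.651, -0.276, 0.651]
force: [-2.0, -0.6, 4.3]
opening: -0.001
```

servo_tool(
  targets=[
    {"gripper":0,"dx":0.001,"dy":0,"dz":0,"twist":0},
    {"gripper":0,"dx":0,"dy":0,"dz":0,"twist":0},
  ],
)

```text
time: 6.05
eef_pos: [0.6369, -0.0273, 0.0105]
ee_rot: [0.276, 0.651, -0.276, 0.651]
force: [-1.5, 0.9, 5.6]
opening: -0.002
```

```bash
python3 rel.py; python3 tip.py 5
```

```text
strip x,y -0.11537606271022026 0.0005159861094214214 tip above top -0.030479278244879185 force [-1.49230857  0.9272807   5.55657691] open -0.0022783360403205465 t 6.05
tool axes in strip [[-0.0, -0.0, -1.0], [-0.0, -1.0, 0.0], [-1.0, 0.0, 0.0]]
to start in tool axes [-0.0225  0.0005 -0.0024]
scene 6.05 0.010520721755120817 [-1.49230857  0.9272807   5.55657691] 1291 [0.04301058 0.04512653 0.04865233 0.05520452]
side 6.1 0.010564560617202713 [-1.48343939 -0.19142961  5.14072194] 1005 [0.04306863 0.04499406 0.0485746  0.05364388]
```

View pics/zscene5.png

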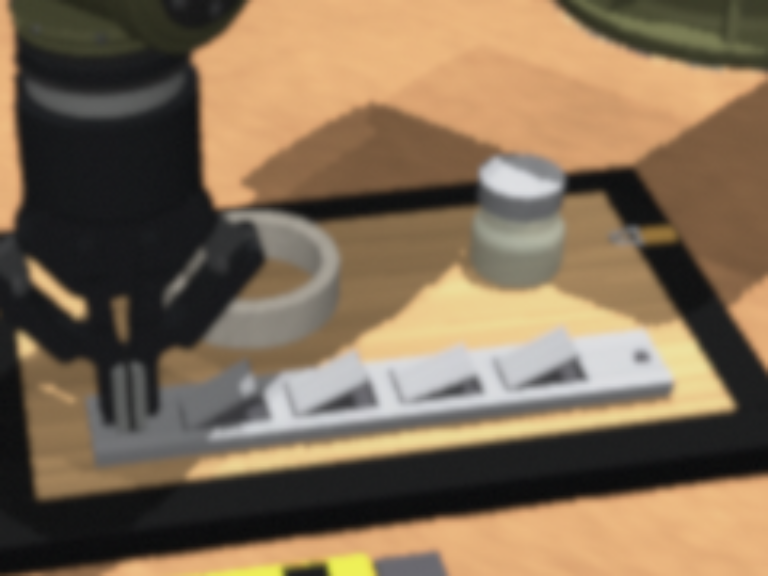

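servo_tool(
  targets=[
    {"gripper":0,"dx":0,"dy":0,"dz":-0.005,"twist":0},
    {"gripper":0,"dx":0,"dy":0,"dz":-0.005,"twist":0},
    {"gripper":0,"dx":0,"dy":0,"dz":-0.005,"twist":0},
    {"gripper":0,"dx":0,"dy":0,"dz":-0.005,"twist":0},
    {"gripper":0,"dx":0,"dy":0,"dz":-0.005,"twist":0},
    {"gripper":0,"dx":0,"dy":0,"dz":-0.005,"twist":0},
    {"gripper":0,"dx":0,"dy":0,"dz":-0.005,"twist":0},
    {"gripper":0,"dx":0,"dy":0,"dz":-0.005,"twist":0},
  ],
)

```text
time: 6.95
eef_pos: [0.6092, 0.0016, 0.0107]
ee_rot: [0.276, 0.651, -0.276, 0.651]
force: [2.1, -3.2, 6.7]
opening: 0.001
```

```bash
python3 rel.py; python3 tip.py 6
```

```text
strip x,y -0.07541364853715095 0.0003843918243550693 tip above top -0.030313936865627007 force [ 2.06013503 -3.19060562  6.71185837] open 0.0007360360679972724 t 6.95
tool axes in strip [[-0.001, -0.0, -1.0], [-0.001, -1.0, 0.0], [-1.0, 0.001, 0.001]]
to start in tool axes [-0.0223  0.0004  0.0376]
scene 6.95 0.010686063134372994 [ 2.06013503 -3.19060562  6.71185837] 1292 [0.04313412 0.0452474  0.04913749 0.05464655]
side 7.0 0.01062579175694247 [ 2.09878754 -2.34104496  5.66613251] 955 [0.04306518 0.04542356 0.04884482 0.05415358]
```

View pics/zscene6.png

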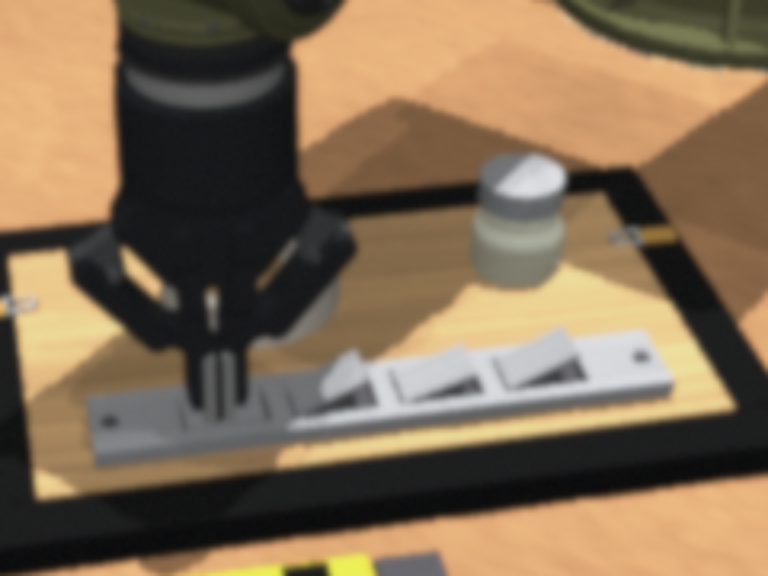

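Leaf 1 lies flat at crop (230,410), with a light force. I'll continue the stroke.

servo_tool(
  targets=[
    {"gripper":0,"dx":0,"dy":0,"dz":-0.005,"twist":0},
    {"gripper":0,"dx":0,"dy":0,"dz":-0.005,"twist":0},
    {"gripper":0,"dx":0,"dy":0,"dz":-0.005,"twist":0},
    {"gripper":0,"dx":0,"dy":0,"dz":-0.005,"twist":0},
    {"gripper":0,"dx":0,"dy":0,"dz":-0.005,"twist":0},
    {"gripper":0,"dx":0,"dy":0,"dz":-0.005,"twist":0},
    {"gripper":0,"dx":0,"dy":0,"dz":-0.005,"twist":0},
    {"gripper":0,"dx":0,"dy":0,"dz":-0.005,"twist":0},
    {"gripper":0,"dx":0,"dy":0,"dz":-0.005,"twist":0},
    {"gripper":0,"dx":0,"dy":0,"dz":-0.005,"twist":0},
  ],
)

```text
time: 8.05
eef_pos: [0.5744, 0.0375, 0.0107]
ee_rot: [0.276, 0.651, -0.276, 0.651]
force: [3.5, -3.2, 4.8]
opening: -0.003
```

servo_tool(
  targets=[
    {"gripper":0,"dx":0,"dy":0,"dz":-0.005,"twist":0},
    {"gripper":0,"dx":0,"dy":0,"dz":-0.005,"twist":0},
    {"gripper":0,"dx":0,"dy":0,"dz":-0.005,"twist":0},
    {"gripper":0,"dx":0,"dy":0,"dz":-0.005,"twist":0},
    {"gripper":0,"dx":0,"dy":0,"dz":-0.005,"twist":0},
    {"gripper":0,"dx":0,"dy":0,"dz":-0.005,"twist":0},
    {"gripper":0,"dx":0,"dy":0,"dz":-0.005,"twist":0},
    {"gripper":0,"dx":0,"dy":0,"dz":-0.005,"twist":0},
    {"gripper":0,"dx":0,"dy":0,"dz":-0.005,"twist":0},
    {"gripper":0,"dx":0,"dy":0,"dz":-0.005,"twist":0},
  ],
)

```text
time: 9.05
eef_pos: [0.5396, 0.0735, 0.0106]
ee_rot: [0.276, 0.651, -0.276, 0.651]
force: [2.8, -3.2, 5.3]
opening: 0.003
```

```bash
python3 rel.py; python3 tip.py 7
```

```text
strip x,y 0.024616657087222674 0.00032158672086351483 tip above top -0.03035238973901349 force [ 2.77241366 -3.1511893   5.32190343] open 0.002880105337168021 t 9.05
tool axes in strip [[-0.001, -0.0, -1.0], [-0.001, -1.0, 0.0], [-1.0, 0.001, 0.001]]
to start in tool axes [-0.0222  0.0004  0.1376]
scene 9.05 0.010647610260986512 [ 2.77241366 -3.1511893   5.32190343] 1275 [0.04305572 0.04491235 0.04905681 0.05458486]
side 9.1 0.010570396380186836 [ 1.81827083 -1.84320009  5.69103135] 873 [0.043096   0.04571381 0.04877558 0.05425227]
```

View pics/zscene7.png

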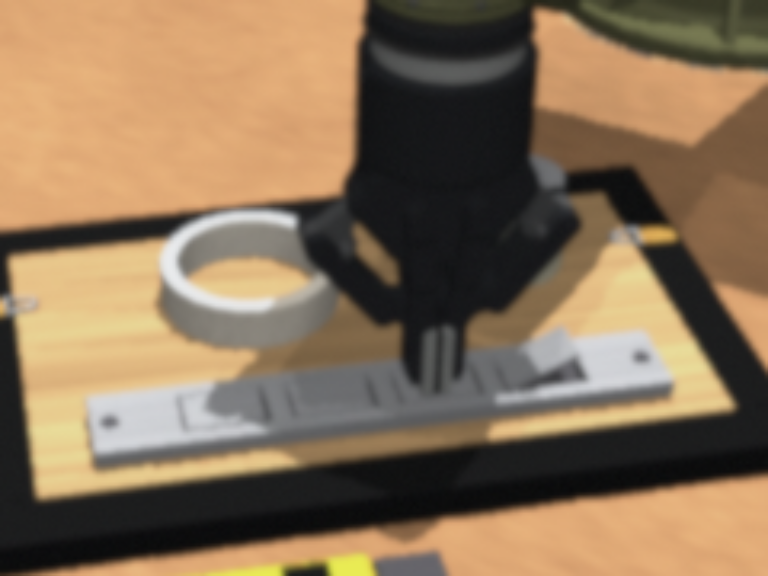

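servo_tool(
  targets=[
    {"gripper":0,"dx":0,"dy":0,"dz":-0.005,"twist":0},
    {"gripper":0,"dx":0,"dy":0,"dz":-0.005,"twist":0},
    {"gripper":0,"dx":0,"dy":0,"dz":-0.005,"twist":0},
    {"gripper":0,"dx":0,"dy":0,"dz":-0.005,"twist":0},
    {"gripper":0,"dx":0,"dy":0,"dz":-0.005,"twist":0},
    {"gripper":0,"dx":0,"dy":0,"dz":-0.005,"twist":0},
    {"gripper":0,"dx":0,"dy":0,"dz":-0.005,"twist":0},
    {"gripper":0,"dx":0,"dy":0,"dz":-0.005,"twist":0},
    {"gripper":0,"dx":0,"dy":0,"dz":-0.005,"twist":0},
    {"gripper":0,"dx":0,"dy":0,"dz":-0.005,"twist":0},
  ],
)

```text
time: 10.15
eef_pos: [0.5048, 0.1094, 0.0106]
ee_rot: [0.276, 0.651, -0.276, 0.651]
force: [2.7, -3.1, 5.0]
opening: -0.002
```

servo_tool(
  targets=[
    {"gripper":0,"dx":0,"dy":0,"dz":-0.005,"twist":0},
    {"gripper":0,"dx":0,"dy":0,"dz":-0.005,"twist":0},
    {"gripper":0,"dx":0,"dy":0,"dz":-0.005,"twist":0},
    {"gripper":0,"dx":0,"dy":0,"dz":-0.005,"twist":0},
    {"gripper":0,"dx":0,"dy":0,"dz":-0.005,"twist":0},
    {"gripper":0,"dx":0,"dy":0,"dz":-0.005,"twist":0},
    {"gripper":0,"dx":0,"dy":0,"dz":-0.005,"twist":0},
    {"gripper":0,"dx":0,"dy":0,"dz":-0.004,"twist":0},
  ],
)

```text
time: 10.95
eef_pos: [0.4776, 0.1375, 0.0105]
ee_rot: [0.276, 0.651, -0.276, 0.651]
force: [3.3, -1.8, 5.5]
opening: 0.0
```

```bash
python3 rel.py; python3 tip.py 8
```

```text
strip x,y 0.11382646108801125 0.00035490478985847953 tip above top -0.03046966051704072 force [ 3.28651451 -1.79739769  5.48552284] open 0.00012889121895512886 t 10.95
tool axes in strip [[-0.001, -0.0, -1.0], [-0.001, -1.0, 0.0], [-1.0, 0.001, 0.001]]
to start in tool axes [-0.0223  0.0004  0.2268]
scene 10.95 0.010530339482959283 [ 3.28651451 -1.79739769  5.48552284] 1257 [0.04301257 0.04471081 0.04787547 0.05360045]
side 11.0 0.010504227982388661 [ 2.14591419 -0.77261243  5.82352983] 803 [0.04321251 0.04533394 0.04885103 0.05412886]
```

View pics/zscene8.png

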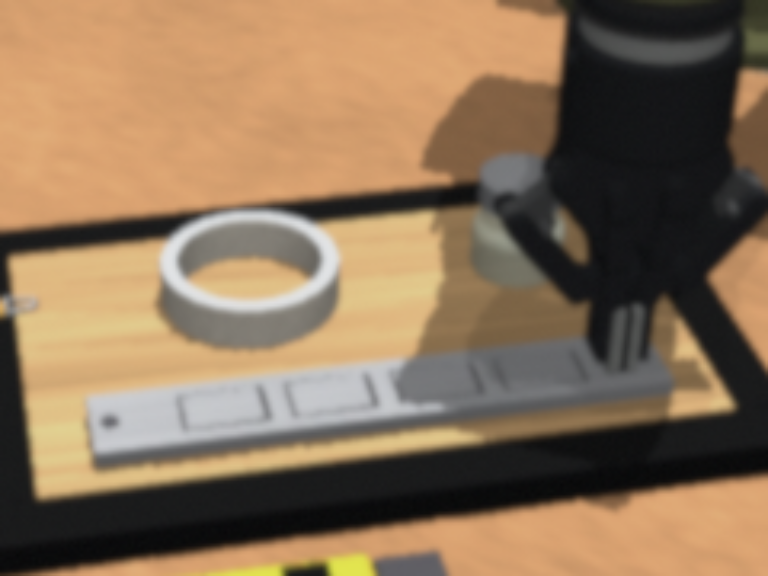

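All four leaves lie flat and the fingers are past the last one, so I'll lift straight off.

servo_tool(
  targets=[
    {"gripper":0,"dx":-0.01,"dy":0,"dz":0,"twist":0},
    {"gripper":0,"dx":-0.02,"dy":0,"dz":0,"twist":0},
    {"gripper":0,"dx":-0.03,"dy":0,"dz":0,"twist":0},
    {"gripper":0,"dx":-0.03,"dy":0,"dz":0,"twist":0},
    {"gripper":0,"dx":-0.03,"dy":0,"dz":0,"twist":0},
    {"gripper":0,"dx":-0.03,"dy":0,"dz":0,"twist":0},
    {"gripper":0,"dx":0,"dy":0,"dz":0,"twist":0},
    {"gripper":0,"dx":0,"dy":0,"dz":0,"twist":0},
    {"gripper":0,"dx":0,"dy":0,"dz":0,"twist":0},
  ],
)

```text
time: 11.95
eef_pos: [0.4768, 0.1373, 0.1593]
ee_rot: [0.276, 0.652, -0.276, 0.65]
force: [-0.3, -0.7, -1.0]
opening: 0.001
```

```bash
python3 tip.py 9
python3 - <<'E'
from h import *
a=cv2.imread('pics/side0.png');b=cv2.imread('pics/side9.png')
cv2.imwrite('pics/cmp.png',np.hstack([cv2.resize(i[190:430,130:430],None,fx=1.33,fy=1.33) for i in(a,b)]))
E
```

```text
scene 11.95 0.15927318829780718 [-0.25895894 -0.66277633 -0.98899008] 226 [0.18046292 0.18175638 0.18271848 0.1849242 ]
side 12.0 0.15914700217064762 [-0.22006498 -0.45958024 -0.22321308] 179 [0.17967436 0.18073487 0.18152135 0.18400759]
```

View pics/zscene9.png

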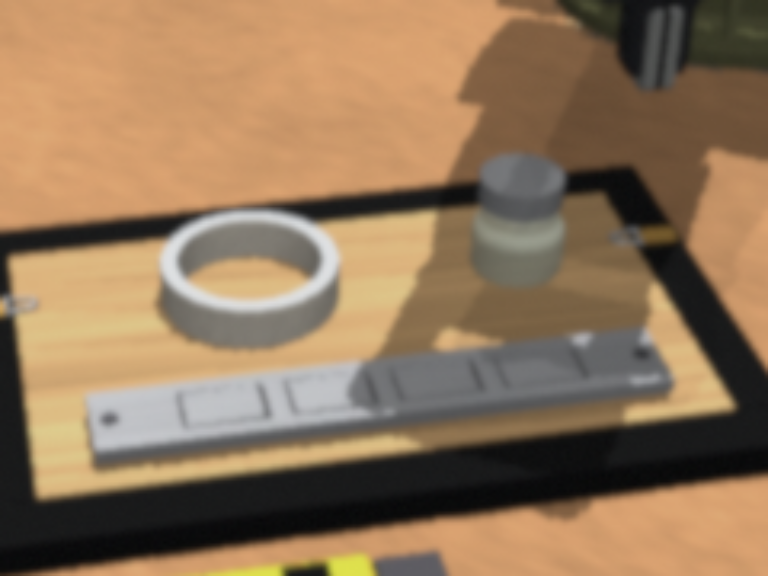

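View pics/cmp.png

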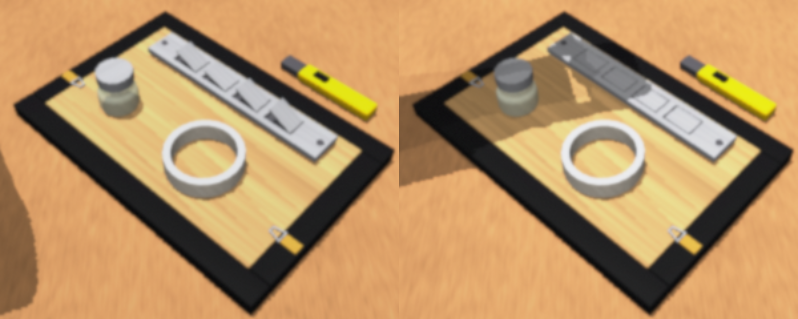

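All four leaves are flat, and the tape, jar and knife are where they were at the start.

```bash
python3 -c "
from workcell import env
print(env.hand_in())"
```

```text
the job is handed in; nothing more can be done
None
```

I stroked the closed fingertips along the strip from before the first hinge to beyond the last leaf in one pass, then lifted straight off and handed in at about 12 s. The force readings, taken only between moves, showed about 5–7 N downward.

- **Leaves and objects:** after the lift, both fixed cameras showed all four leaves flat. The tape, knife and jar were unmoved to the eye; I compared pictures and did not measure them.
- **Hand clear:** the fingertips were about 150 mm above the strip, and the force was back to noise level.
- **Disagreement:** `env.tip_extent` says the fingertips stand 8 mm ahead of the TCP. All three cameras put them about 22 mm behind it instead, and contact came at TCP height 0.012 m, which fits the cameras. I set the stroke height from the cameras and the felt contact, not from the stated value.
- **Refused calls:** my first two move calls were refused because their rows left out some of the numbers; nothing moved.

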